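# Set the revolving bench punch to its widest punch and lock it

## Robot

A 6-joint arm with a two-finger parallel gripper is mounted at the origin on a cart in front of the work surface, level with it; the furniture and walls round the work are solid. World frame = base frame: x ahead of the robot, y to its left, z up, the work surface at z = 0. Lengths are in m, angles in rad, forces in N, time in s.
With the tool pointing down it reaches from about 0.3 to 0.775 m from the base axis. Payload 14.6 kg.
Tool frame: the origin (TCP) lies on the centre line of the jaws, within the pads' length; the fingertips stand 19 mm ahead of it and the grasp point (between the pads) is the TCP; y points along the fingers, x is the direction in which the jaws open and shut, and the axes are right-handed (so a half turn about y gives the same grasp; the last joint's range is limited). The gripper opens to 94 mm and grips with 3 to 60 N. Pads are 16 mm wide; open, the fingers measure 119 mm over their backs; the gripper's body (75 mm by 177 mm) begins 78 mm behind the grasp point.
Start: joints at [1.236, 0.3, 1.521, -0, 1.321, -0.067], TCP at [0.146, 0.53, 0.224] pointing down, gripper open.
Joint ranges: [-3.03, 3.03], [-0.79, 2.21], [0.23, 2.52], [-1.04, 4.18], [0, 3.07], [-2.55, 2.55]. Speed limits (rad/s): [2.22, 2.22, 2.57, 3.14, 3.14, 3.14].

## Interface

Orientations are given as [roll, pitch, yaw] about the fixed x, y, z axes, in that order (R = Rz(yaw) Ry(pitch) Rx(roll)).
In Python, from station import get_obs, cams, workorder gives the robot as it stands.
- The arm moves only by the shell command python3 -m handwheel 'ROWS' [FORCE]. ROWS is JSON, a list of rows, each an object of numbers: "fingers": the opening, from -1 (shut) to 1 (fully open); "x", "y", "z": the shift along the tool's x, y, z in m; "spin": the turn about the tool's y in degrees. In form: [{"fingers": .., "x": .., "y": .., "z": .., "spin": ..}, ...]. A call has exactly 10 rows; each row is the pose to reach, as a shift and turn from the pose commanded when the call began, along the tool's axes at that moment; what a row does not reach only later rows make up. A row lasts 1/10 s, in which the tool goes at most 50 mm and 8.59 degrees, less where a joint would pass 70% of its speed; a pose out of reach is approached as far as the arm can. A call with a gripper value outside its range is refused whole. The fingers move at their own pace and stop on an object; FORCE is the grip in N (left out, the last holds). Time passes only in rows, so rows that repeat a pose let the fingers close, or fill a call up. It gives the time, the measured TCP pose, the force and the opening at its end, in the units of the state.
- get_obs(): the state, without advancing time (a new reading comes with each control period).
- cams.camera(name): name is "scene" or "top" or "wrist"; returns (picture, depth): 480x640x3 uint8, red, green, blue; 480x640 float32, m along the optical axis (not along the pixel's ray), 0 where there is no reading.
- cams.get_calibration(name): a dict with "fx", "fy", "cx", "cy" (pixels), "view" (4x4, takes a point from world to camera coordinates). Camera axes: x right, y down, z forward; pixel columns grow to the right and rows downward; lengths in m; the calibration is good to about 2 mm. The wrist camera is an equidistant fisheye: a pixel r from the principal point sees the ray r / f radians off the axis. A picture is of the moment at which its call begins: read the wrist's pose just before it. get_calibration takes no time and is no camera call; for the wrist camera it gives the pose at the moment of the call.
- workorder.hand_in(): hands the job in, once; it reports no verdict.
The state is a dict: "time_s": time; "qpos": joint angles; "joint_vel": joint speeds; "tau": joint torques, N m; "ee_pos": TCP position; "eef_rot": TCP orientation; "force": force on the tool from outside, world axes, zero at the start; "moment": the same for the moment, N m; "grip_width": finger opening in m.
Only numpy, scipy, OpenCV 4.12 (cv2) and the standard library are available. Lean on these libraries where they do the work, as an engineer would, in place of code of your own. Each camera call takes 0.05 s, during which the arm holds its last target. There are 200 camera calls.

## Task

Set up the revolving leather punch for its widest hole: with the fingertips, gently push the turret round by its upright tabs until the widest punch (six dots) rests under the striking ram, and only then push the lock lever fully home so that its tooth holds the turret. Only push: do not take a tab or the lever between the fingers, do not lift anything, and leave the loose tools lying round the punch where they are.

Things in the scene. Friction and masses are not known exactly. Their poses are not given: they have to be found in the camera images.
- punch: Revolving leather punch screwed to the desk: grey base 205x130 mm, column at the back, overarm (26 mm wide, 112 to 132 mm high) running from it forward over the turret to the striking ram at the front, whose cap is the top (150 mm). Origin on the desk under the turret axis; own x axis points from the turret to the column, y to the left seen from the front, z up. Fixed
- turret (a joint): turret angle (rad), growing anticlockwise seen from above, no end either way; 0 (or any whole turn, 6.283) = widest punch under the ram. A spring draws it into a rest every 1.047 rad (a step): pushed past halfway it goes to the next rest by itself. It starts at another rest. About 3 N at a tab turns it, unless the lever's tooth is in
- turret_axis (a point): point at z = 95 mm on the upright axis of the six-armed dark steel turret. Its arms reach 53 mm from the axis and are 58 to 72 mm high; the punch heads stand on them 36 mm off the axis, up to 98 mm high
- ram (a point): lower end of the striking ram on its own axis, 36 mm in front of the turret axis (along -x of the punch), z = 105 mm
- widest_punch (a point): centre of the top of the widest punch's head: 18 mm across (the others 4, 6, 8, 10 and 12 mm), marked by six small white dots on the turret beside it; 36 mm off the turret axis, z = 98 mm. Its tab is tab6, in line with it
- tab1 (a point): middle of the thumb tab of the station with 1 dot: upright plate 28 mm long radially (from 48 to 75 mm off the turret axis), 6 mm thick with an 8 mm bead on its outer edge, from 75 to 105 mm above the desk; this point is 63 mm off the axis, at z = 95 mm
- tab2 (a point): middle of the thumb tab of the station with 2 dots: upright plate 28 mm long radially (from 48 to 75 mm off the turret axis), 6 mm thick with an 8 mm bead on its outer edge, from 75 to 105 mm above the desk; this point is 63 mm off the axis, at z = 95 mm
- tab3 (a point): middle of the thumb tab of the station with 3 dots: upright plate 28 mm long radially (from 48 to 75 mm off the turret axis), 6 mm thick with an 8 mm bead on its outer edge, from 75 to 105 mm above the desk; this point is 63 mm off the axis, at z = 95 mm
- tab4 (a point): middle of the thumb tab of the station with 4 dots: upright plate 28 mm long radially (from 48 to 75 mm off the turret axis), 6 mm thick with an 8 mm bead on its outer edge, from 75 to 105 mm above the desk; this point is 63 mm off the axis, at z = 95 mm
- tab5 (a point): middle of the thumb tab of the station with 5 dots: upright plate 28 mm long radially (from 48 to 75 mm off the turret axis), 6 mm thick with an 8 mm bead on its outer edge, from 75 to 105 mm above the desk; this point is 63 mm off the axis, at z = 95 mm
- tab6 (a point): middle of the thumb tab of the station with 6 dots: upright plate 28 mm long radially (from 48 to 75 mm off the turret axis), 6 mm thick with an 8 mm bead on its outer edge, from 75 to 105 mm above the desk; this point is 63 mm off the axis, at z = 95 mm
- lock_lever (a joint): angle (rad) of the dark lever along the right side of the punch about its upright pivot at the right rear: 0 = fully home (stop), tooth seated between two turret arms; grows as its front end swings out to the right, up to 0.6. The tooth clears the turret above 0.24 and enters only at a rest. Starts open, 0.30 to 0.45; stays where left; about 1 N at the post moves it
- lever_post (a point): axis of the upright black post at the lever's front end, to push on: 14 mm across, 62 to 108 mm above the desk; this point at z = 95 mm, 162 mm from the pivot. With the lever home it stands 95 mm in front of and 86 mm to the right of the turret axis, in the axes of the punch
- lever_pivot (a point): point on the lever's pivot axis, z = 95 mm: 62 mm behind and 45 mm right of the turret axis, in the axes of the punch
- mallet: wooden mallet with a pale round head, 201x75x54 mm, lying left of the punch; loose, to be left alone; origin under its middle
- awl: awl with a turned wooden handle, 77x25x68 mm, in front of the punch; loose, to be left alone; origin under its middle
- thread_spool: wooden spool of dark thread, 35 mm across, 44 mm tall, right of the punch; loose, to be left alone; origin under its middle
- skiver: leather skiving knife with a dark wooden handle, 126x22x22 mm, lying along the left side of the punch; loose, to be left alone; origin under its middle
- glue_pot: small glue pot with a blue lid, 47 mm across, 70 mm tall, behind the punch; loose, to be left alone; origin under its middle

How it is judged:
On the way, in this order (a step that is already met when the one before it is completed fails the run):
1. the widest punch rests under the ram while the lock lever is still open (horizontal distance between widest_punch and ram below 0.004 m and velocity of joint turret between -0.1 and 0.1 rad/s and value of joint lock_lever above 0.22 rad), for 0.2 s.
2. the lock lever is fully home (horizontal distance between widest_punch and ram below 0.004 m and value of joint lock_lever below 0.05 rad), for 0.2 s.
At the end, for the whole second after the job is handed in: the widest punch's centre is within 4 mm of the ram's axis seen from above, the turret is at rest, and the lock lever is home (within 0.05 rad of its stop) (all of step 2 and velocity of joint turret between -0.1 and 0.1 rad/s); the robot touches nothing.
It fails at once if a tab or the lever's post was taken between the fingers (height (world z) of the grasp point below 0.112 m and (horizontal distance between the grasp point and lever_post below 0.009 m or horizontal distance between the grasp point and tab1 below 0.009 m or horizontal distance between the grasp point and tab2 below 0.009 m or horizontal distance between the grasp point and tab3 below 0.009 m or horizontal distance between the grasp point and tab4 below 0.009 m or horizontal distance between the grasp point and tab5 below 0.009 m or horizontal distance between the grasp point and tab6 below 0.009 m)).
It fails at once if a loose thing near the punch was moved by more than 25 mm or lifted (distance of any of mallet, awl, thread_spool, skiver, glue_pot from where it was at the start of the episode above 0.025 m).
It fails at once if the turret or the lever was forced (over 40 N) (contact force between any of the arm, the fingers and turret above 40 N or contact force between the fingers and lock_lever above 40 N).
It also fails if it takes over 64 s, if anything falls off the work surface, if the arm or the gripper's body presses on something with over 40 N, if the wrist force passes 120 N, or if a joint passes its speed limit or range.

## Working session

There is one attempt and no reset: what is moved stays moved. The work goes in short steps, Python scripts to look and compute and a shell command to move; the robot and the scene stay as the last step left them, time stands still between calls to the robot, and variables do not carry over. Pictures are saved under pics/ and viewed, about 8 in all and at most 12, crops included, and the job is handed in when it is done.

```bash
mkdir -p pics; ls
python3 - <<'E'
from station import get_obs,cams
import cv2
print(get_obs())
for n in("top","scene"):
    p,d=cams.camera(n); c=cams.get_calibration(n); print(n,c)
    cv2.imwrite(f"pics/{n}1.png",p[:,:,::-1])
    import numpy as np; np.save(f"pics/{n}1.npy",d)
E
```

```text
pics
{'time_s': 0.0, 'qpos': array([ 1.23638956e+00,  3.00538865e-01,  1.52159290e+00,  1.89483383e-05,
        1.32069290e+00, -6.66155577e-02]), 'joint_vel': array([-9.88935577e-04,  3.45210970e-04,  1.06919927e-04,  9.15168752e-04,
        3.27545623e-06,  3.68568332e-04]), 'tau': array([-3.80576123e-03, -5.31789351e+01, -3.52742457e+01,  7.06650387e-02,
        2.43756064e-02, -1.08206891e-04]), 'ee_pos': array([0.14545757, 0.53016424, 0.22384415]), 'eef_rot': array([-1.57069600e+00,  1.22806143e-03,  1.30300048e+00]), 'force': array([0.12891932, 0.5275422 , 0.54479692]), 'moment': array([-0.0270953 ,  0.0112841 , -0.00039336]), 'grip_width': 0.09385104945904565}
top {'fx': 576.5704315424231, 'fy': 576.5704315424231, 'cx': 308.14945345894614, 'cy': 232.50854184687225, 'view': array([[ 0.01777457, -0.99983975, -0.00213139, -0.0235728 ],
       [-0.97465258, -0.01685125, -0.2230883 ,  0.58778718],
       [ 0.22301663,  0.00604266, -0.97479591,  1.12942414],
       [ 0.        ,  0.        ,  0.        ,  1.        ]])}
scene {'fx': 474.14736412176245, 'fy': 474.14736412176245, 'cx': 316.98075996267363, 'cy': 226.34417458367878, 'view': array([[ 0.4314635 , -0.90211847, -0.00463784, -0.28325004],
       [-0.69340554, -0.32834326, -0.6413887 ,  0.45369968],
       [ 0.57708579,  0.27995171, -0.76720208,  0.64188769],
       [ 0.        ,  0.        ,  0.        ,  1.        ]])}
```

View pics/top1.png

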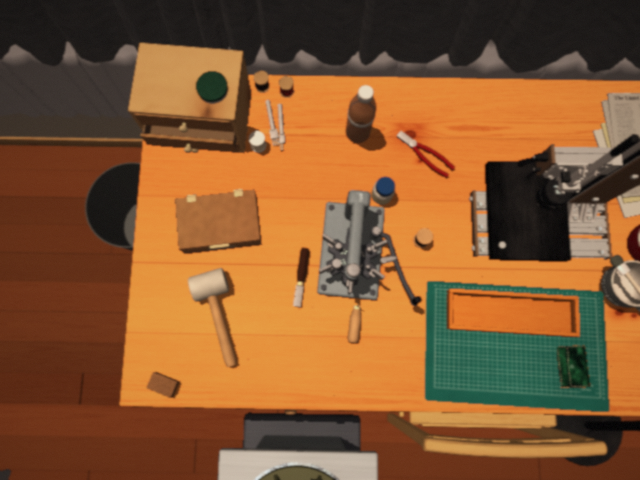

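View pics/scene1.png

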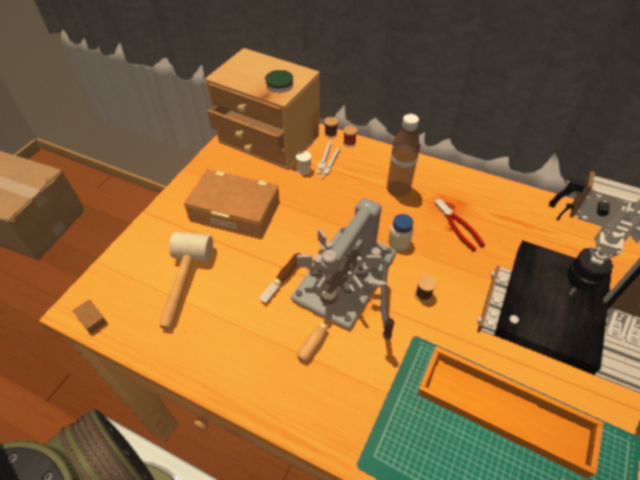

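```bash
cat > h.py <<'E'
import numpy as np,cv2
from station import get_obs,cams
def ray(n,uv,z,c=None):
    c=c or cams.get_calibration(n); V=np.array(c['view']);R=V[:3,:3];t=V[:3,3]
    uv=np.array(uv,float)
    if n=='wrist':
        a=(uv-[c['cx'],c['cy']])/c['fx'];r=np.linalg.norm(a);s=np.sin(r)/max(r,1e-9)
        d=np.array([a[0]*s,a[1]*s,np.cos(r)])
    else: d=np.array([(uv[0]-c['cx'])/c['fx'],(uv[1]-c['cy'])/c['fy'],1])
    o=-R.T@t;d=R.T@d
    return (o+d*(z-o[2])/d[2]).round(4)
def proj(n,P,c=None):
    c=c or cams.get_calibration(n);V=np.array(c['view']);q=V[:3,:3]@np.array(P,float)+V[:3,3]
    if n=='wrist':
        h=np.hypot(q[0],q[1]);th=np.arctan2(h,q[2]);k=th/max(h,1e-9)
        return np.array([c['cx']+c['fx']*q[0]*k,c['cy']+c['fy']*q[1]*k])
    return np.array([c['cx']+c['fx']*q[0]/q[2],c['cy']+c['fy']*q[1]/q[2]])
E
python3 - <<'E'
import cv2
p=cv2.imread('pics/top1.png')[180:320,290:440]
cv2.imwrite('pics/top1c.png',cv2.resize(p,None,fx=4,fy=4,interpolation=cv2.INTER_CUBIC))
from h import *
for n,uv,z in[("top",(328,204),.02),("top",(383,209),.02),("top",(320,292),.02),("top",(378,297),.02),("top",(416,300),.108),("top",(354,270),.15)]: print(uv,ray(n,uv,z))
E
```

```text
(328, 204) [ 0.6632 -0.0551  0.02  ]
(383, 209) [ 0.654  -0.1749  0.02  ]
(320, 292) [ 0.4706 -0.0402  0.02  ]
(378, 297) [ 0.4622 -0.1623  0.02  ]
(416, 300) [ 0.4474 -0.2259  0.108 ]
(354, 270) [ 0.4975 -0.102   0.15  ]
```

View pics/top1c.png

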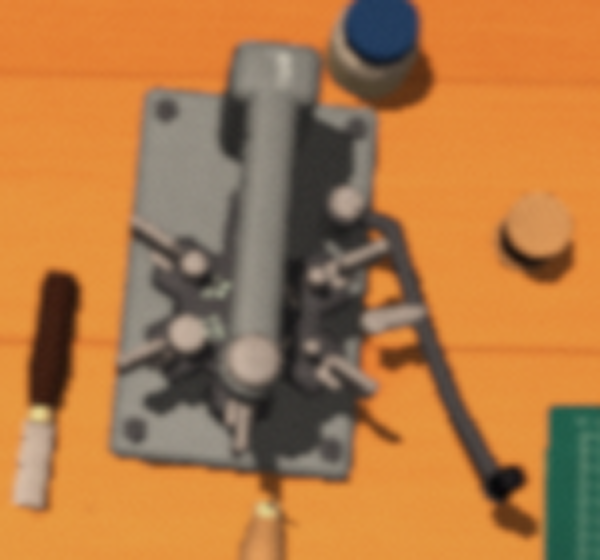

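The crop shows the largest head at the front left (188,333), the second largest at the rear left, the ram cap at (252,358), and the lever post at (505,478), open. The turret therefore seems to be at about -60°. I'll move over the front and check with the wrist camera.

```bash
python3 -m handwheel '[{"fingers":-1,"x":-0.034,"y":-0.01,"z":-0.033,"spin":-2},{"fingers":-1,"x":-0.068,"y":-0.02,"z":-0.066,"spin":-4},{"fingers":-1,"x":-0.102,"y":-0.03,"z":-0.098,"spin":-6},{"fingers":-1,"x":-0.136,"y":-0.03,"z":-0.13,"spin":-8},{"fingers":-1,"x":-0.17,"y":-0.03,"z":-0.163,"spin":-10},{"fingers":-1,"x":-0.204,"y":-0.03,"z":-0.195,"spin":-11.3},{"fingers":-1,"x":-0.238,"y":-0.03,"z":-0.228,"spin":-11.3},{"fingers":-1,"x":-0.272,"y":-0.03,"z":-0.26,"spin":-11.3},{"fingers":-1,"x":-0.306,"y":-0.03,"z":-0.293,"spin":-11.3},{"fingers":-1,"x":-0.34,"y":-0.03,"z":-0.325,"spin":-11.3}]' 10
```

```text
time_s: 1.1
ee_pos: [0.3694, 0.1146, 0.2545]
eef_rot: [-1.571, -0.0, 1.5]
force: [0.9, -0.0, 0.5]
grip_width: 0.0177
```

```bash
python3 -m handwheel '[{"fingers":-1,"x":-0.035,"y":0,"z":-0.02,"spin":0},{"fingers":-1,"x":-0.07,"y":0,"z":-0.045,"spin":0},{"fingers":-1,"x":-0.105,"y":0,"z":-0.065,"spin":0},{"fingers":-1,"x":-0.14,"y":0,"z":-0.09,"spin":0},{"fingers":-1,"x":-0.165,"y":0,"z":-0.105,"spin":0},{"fingers":-1,"x":-0.183,"y":0,"z":-0.116,"spin":0},{"fingers":-1,"x":-0.183,"y":0,"z":-0.116,"spin":0},{"fingers":-1,"x":-0.183,"y":0,"z":-0.116,"spin":0},{"fingers":-1,"x":-0.183,"y":0,"z":-0.116,"spin":0},{"fingers":-1,"x":-0.183,"y":0,"z":-0.116,"spin":0}]'
python3 - <<'E'
from h import *
c=cams.get_calibration('wrist');p,d=cams.camera('wrist');np.save('pics/w1.npy',d)
import pickle;pickle.dump(c,open('pics/w1.pkl','wb'))
cv2.imwrite('pics/w1.png',p[:,:,::-1]);V=c['view'];print(c['fx'],-V[:3,:3].T@V[:3,3],V[2,:3])
E
```

```text
time_s: 2.1
ee_pos: [0.4716, -0.0735, 0.2546]
eef_rot: [-1.571, -0.0, 1.501]
force: [0.1, 0.3, 0.2]
grip_width: 0.0009
371.64829954431775 [ 0.39131152 -0.06824001  0.41624907] [ 0.27483901 -0.01886494 -0.96130517]
```

View pics/w1.png

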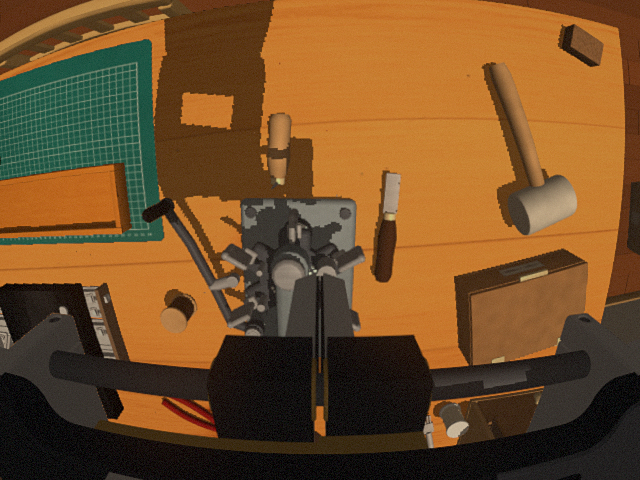

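Run:
```python
import cv2
p=cv2.imread('pics/w1.png')[195:345,225:375]
cv2.imwrite('pics/w1c.png',cv2.resize(p,(600,600),interpolation=cv2.INTER_CUBIC))
```

```text
(no output)
```

View pics/w1c.png

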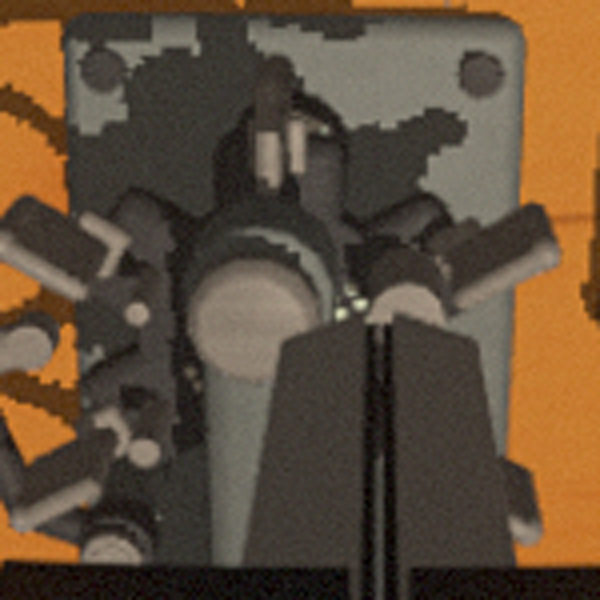

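Run:
```python
from h import *
import pickle
c=pickle.load(open('pics/w1.pkl','rb'))
f=lambda u,v:(225+u/4,195+v/4)
cap=ray('wrist',f(252,318),.15,c)
print('cap',cap)
for n,q in(('holeR',(102,70)),('holeL',(480,73)),('cornR',(68,20)),('cornL',(523,20))): print(n,ray('wrist',f(*q),.018,c))
print('post',ray('wrist',(158,210),.108,c))
print('top post',ray('top',(290+508/4,180+474/4),.108),'cap',ray('top',(353,269.5),.15))
cx=cap[:2]
for yaw in(-.07,):
  R=np.array([[np.cos(yaw),-np.sin(yaw)],[np.sin(yaw),np.cos(yaw)]])
  ax=cx+R@[.036,0]; print('axis',ax)
  for n,(r,a),z in[('t_in',(.048,180),.105),('t_out',(.075,180),.105),('t_outlow',(.075,180),.075),('fl_out',(.075,120),.105),('fr_out',(.075,240),.105),('rr_out',(.075,300),.105),('headFL',(.036,120),.098),('headFR',(.036,240),.098)]:
    P=ax+R@[r*np.cos(np.radians(a)),r*np.sin(np.radians(a))]
    print(n,P.round(4),((proj('wrist',[*P,z],c)-[225,195])*4).round())
```

```text
cap [ 0.4961 -0.0997  0.15  ]
holeR [ 0.4722 -0.1503  0.018 ]
holeL [ 0.4804 -0.0461  0.018 ]
cornR [ 0.4574 -0.1583  0.018 ]
cornL [ 0.4664 -0.0336  0.018 ]
post [ 0.4445 -0.218   0.108 ]
top post [ 0.4504 -0.2279  0.108 ] cap [ 0.4985 -0.1001  0.15  ]
axis [ 0.53201184 -0.10221794]
t_in [ 0.4841 -0.0989] [267. 191.]
t_out [ 0.4572 -0.097 ] [265.  70.]
t_outlow [ 0.4572 -0.097 ] [274.  43.]
fl_out [ 0.4991 -0.0348] [561. 236.]
fr_out [ 0.4901 -0.1644] [-17. 234.]
rr_out [ 0.5649 -0.1696] [ 12. 524.]
headFL [ 0.5162 -0.0699] [408. 307.]
headFR [ 0.5119 -0.1321] [138. 305.]
```

The prediction from the cap fit, with the turret at -60°, lands on the tabs and heads within a few pixels. The widest punch is at the front left, with many dots beside it. I'll go down left of the front tab and push it to the right.

```bash
python3 -m handwheel '[{"fingers":-1,"x":0.004,"y":0,"z":0.004,"spin":0},{"fingers":-1,"x":0.004,"y":0.03,"z":0.004,"spin":0},{"fingers":-1,"x":0.004,"y":0.06,"z":0.004,"spin":0},{"fingers":-1,"x":0.004,"y":0.09,"z":0.004,"spin":0},{"fingers":-1,"x":0.004,"y":0.115,"z":0.004,"spin":0},{"fingers":-1,"x":0.004,"y":0.135,"z":0.004,"spin":0},{"fingers":-1,"x":0.004,"y":0.15,"z":0.004,"spin":0},{"fingers":-1,"x":0.004,"y":0.155,"z":0.004,"spin":0},{"fingers":-1,"x":0.004,"y":0.155,"z":0.004,"spin":0},{"fingers":-1,"x":0.004,"y":0.155,"z":0.004,"spin":0}]'
```

```text
time_s: 3.15
ee_pos: [0.4684, -0.0699, 0.1003]
eef_rot: [-1.572, 0.0, 1.5]
force: [-0.9, -0.4, -0.3]
grip_width: 0.0002
```

```bash
python3 -m handwheel '[{"fingers":-1,"x":-0.003,"y":0,"z":0,"spin":0},{"fingers":-1,"x":-0.006,"y":0,"z":0,"spin":0},{"fingers":-1,"x":-0.009,"y":0,"z":0,"spin":0},{"fingers":-1,"x":-0.012,"y":0,"z":0,"spin":0},{"fingers":-1,"x":-0.015,"y":0,"z":0,"spin":0},{"fingers":-1,"x":-0.018,"y":0,"z":0,"spin":0},{"fingers":-1,"x":-0.021,"y":0,"z":0,"spin":0},{"fingers":-1,"x":-0.024,"y":0,"z":0,"spin":0},{"fingers":-1,"x":-0.027,"y":0,"z":0,"spin":0},{"fingers":-1,"x":-0.03,"y":0,"z":0,"spin":0}]'
```

```text
time_s: 4.15
ee_pos: [0.4659, -0.1001, 0.0994]
eef_rot: [-1.571, 0.0, 1.5]
force: [1.0, 1.4, 0.1]
grip_width: 0.0004
```

```bash
python3 -m handwheel '[{"fingers":-1,"x":-0.003,"y":0,"z":0,"spin":0},{"fingers":-1,"x":-0.006,"y":0,"z":-0.001,"spin":0},{"fingers":-1,"x":-0.009,"y":0,"z":-0.002,"spin":0},{"fingers":-1,"x":-0.012,"y":0,"z":-0.003,"spin":0},{"fingers":-1,"x":-0.014,"y":0,"z":-0.004,"spin":0},{"fingers":-1,"x":-0.016,"y":0,"z":-0.005,"spin":0},{"fingers":-1,"x":-0.018,"y":0,"z":-0.005,"spin":0},{"fingers":-1,"x":-0.02,"y":0,"z":-0.005,"spin":0},{"fingers":-1,"x":-0.022,"y":0,"z":-0.005,"spin":0},{"fingers":-1,"x":-0.024,"y":0,"z":-0.005,"spin":0}]'
python3 - <<'E'
from h import *
print(get_obs()['force'])
p,d=cams.camera('top')
cv2.imwrite('pics/top2c.png',cv2.resize(p[180:320,290:440,::-1],None,fx=4,fy=4,interpolation=cv2.INTER_CUBIC))
E
```

```text
time_s: 5.15
ee_pos: [0.4692, -0.1243, 0.0995]
eef_rot: [-1.571, 0.0, 1.5]
force: [1.1, 0.0, 0.8]
grip_width: 0.0006
[1.08484987 0.03065434 0.8168625 ]
```

```bash
python3 -m handwheel '[{"fingers":-1,"x":0.002,"y":-0.03,"z":0,"spin":0},{"fingers":-1,"x":0.002,"y":-0.07,"z":0,"spin":0},{"fingers":-1,"x":0.002,"y":-0.11,"z":0,"spin":0},{"fingers":-1,"x":-0.03,"y":-0.13,"z":0.01,"spin":0},{"fingers":-1,"x":-0.07,"y":-0.13,"z":0.02,"spin":0},{"fingers":-1,"x":-0.11,"y":-0.13,"z":0.02,"spin":0},{"fingers":-1,"x":-0.14,"y":-0.13,"z":0.02,"spin":0},{"fingers":-1,"x":-0.15,"y":-0.13,"z":0.02,"spin":0},{"fingers":-1,"x":-0.15,"y":-0.13,"z":0.02,"spin":0},{"fingers":-1,"x":-0.15,"y":-0.13,"z":0.02,"spin":0}]'
python3 - <<'E'
from h import *
import pickle
c=cams.get_calibration('wrist');p,d=cams.camera('wrist')
pickle.dump(c,open('pics/w2.pkl','wb'));p=p[:,:,::-1]
cv2.imwrite('pics/w2.png',p)
q=np.round(proj('wrist',[.496,-.135,.1],c)).astype(int);print(q)
u,v=max(q[0]-75,0),max(q[1]-100,0);print(u,v)
cv2.imwrite('pics/w2c.png',cv2.resize(p[v:v+150,u:u+190],None,fx=4,fy=4,interpolation=cv2.INTER_CUBIC))
E
```

```text
time_s: 6.2
ee_pos: [0.4389, -0.2715, 0.2293]
eef_rot: [-1.571, -0.0, 1.501]
force: [-0.7, -0.7, 0.1]
grip_width: 0.0006
[474 284]
399 184
```

View pics/w2.png

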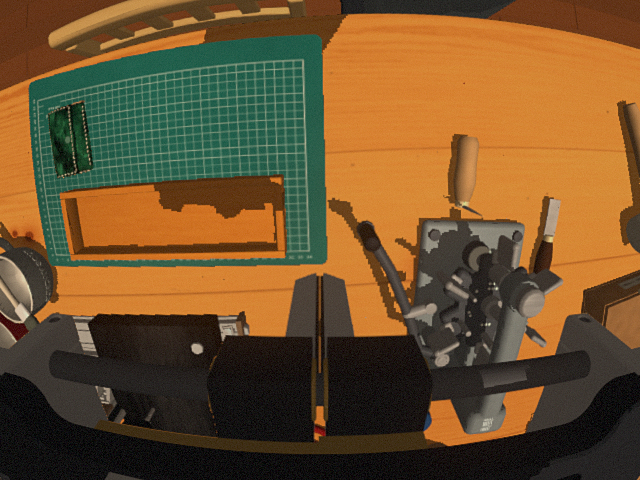

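View pics/w2c.png

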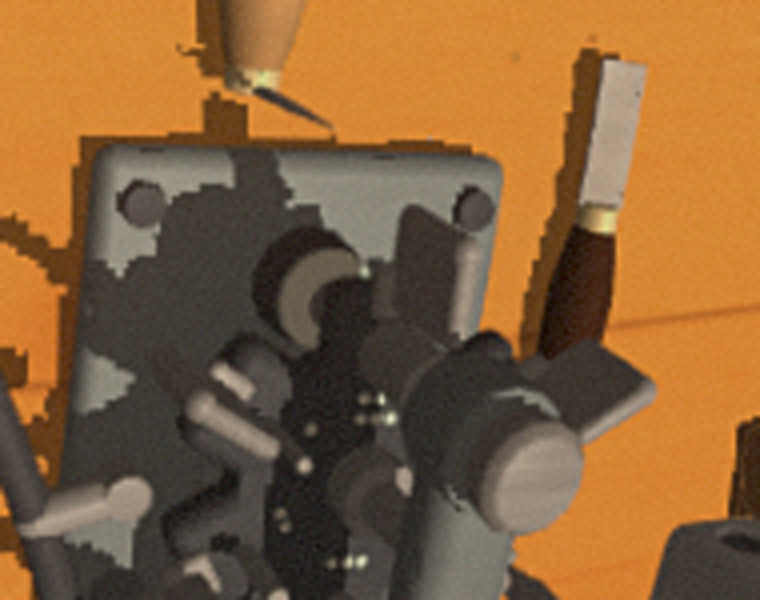

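Run:
```python
from h import *
import pickle
c=pickle.load(open('pics/w2.pkl','rb'));yaw=-.07
R=np.array([[np.cos(yaw),-np.sin(yaw)],[np.sin(yaw),np.cos(yaw)]]);ax=np.array([.532,-.1022])
pr=lambda r,a,z:((proj('wrist',[*(ax+R@[r*np.cos(np.radians(a)),r*np.sin(np.radians(a))]),z],c)-[399,184])*4).round()
print('cap',pr(.036,180,.15))
for a in(120,180,240,300): print(a,'head',pr(.036,a,.098),'tab in/out',pr(.048,a,.105),pr(.075,a,.105))
for uv in((367,231),(370,236),(376,244)): print('post',ray('wrist',uv,.108,c))
P=ax+R@[.062,-.045]
for t in(0,.3,.35,.4,.45):
  f=np.arctan2(41,157)+t;Q=P+R@[-.162*np.cos(f),-.162*np.sin(f)];print(t,Q,proj('wrist',[*Q,.108],c))
print('head at z60?',ray('wrist',(399+305/4,184+283/4),.098,c),ray('wrist',(399+305/4,184+283/4),.03,c))
```

```text
cap [539. 477.]
120 head [525. 445.] tab in/out [577. 432.] [661. 376.]
180 head [432. 382.] tab in/out [453. 345.] [471. 231.]
240 head [304. 458.] tab in/out [278. 449.] [190. 397.]
300 head [280. 592.] tab in/out [246. 631.] [146. 684.]
post [ 0.4374 -0.2337  0.108 ]
post [ 0.4417 -0.2315  0.108 ]
post [ 0.4487 -0.2268  0.108 ]
0 [ 0.43147824 -0.18129592] [430.58457293 219.71846102]
0.3 [ 0.44741676 -0.2270153 ] [375.70336733 242.47842947]
0.35 [ 0.45137371 -0.23408204] [367.14930121 247.7732946 ]
0.4 [ 0.4556789  -0.24094219] [358.88315066 253.42837674]
0.45 [ 0.46032157 -0.2475786 ] [350.944567   259.41174741]
head at z60? [ 0.4685 -0.1353  0.098 ] [ 0.494 -0.105  0.03 ]
```

The tabs sit where predicted for rest 0. Clockwise from the front, seen in the picture, come the 1-dot and 2-dot stations, so six dots is under the ram. The post top at (374,243) gives a lever angle of about 0.30. I'll go down to the right of the post.

```bash
python3 -m handwheel '[{"fingers":-1,"x":0.008,"y":0.02,"z":-0.006,"spin":0},{"fingers":-1,"x":0.01,"y":0.05,"z":-0.006,"spin":0},{"fingers":-1,"x":0.01,"y":0.08,"z":-0.006,"spin":0},{"fingers":-1,"x":0.01,"y":0.105,"z":-0.006,"spin":0},{"fingers":-1,"x":0.01,"y":0.12,"z":-0.006,"spin":0},{"fingers":-1,"x":0.01,"y":0.13,"z":-0.006,"spin":0},{"fingers":-1,"x":0.01,"y":0.131,"z":-0.006,"spin":0},{"fingers":-1,"x":0.01,"y":0.131,"z":-0.006,"spin":0},{"fingers":-1,"x":0.01,"y":0.131,"z":-0.006,"spin":0},{"fingers":-1,"x":0.01,"y":0.131,"z":-0.006,"spin":0}]'
```

```text
time_s: 7.25
ee_pos: [0.4457, -0.263, 0.0992]
eef_rot: [-1.572, 0.001, 1.5]
force: [-0.2, -0.6, -0.4]
grip_width: 0.0005
```

```bash
python3 -m handwheel '[{"fingers":-1,"x":0.005,"y":0,"z":0,"spin":0},{"fingers":-1,"x":0.01,"y":0,"z":0,"spin":0},{"fingers":-1,"x":0.015,"y":0,"z":0,"spin":0},{"fingers":-1,"x":0.02,"y":0,"z":0.002,"spin":0},{"fingers":-1,"x":0.025,"y":0,"z":0.005,"spin":0},{"fingers":-1,"x":0.03,"y":0,"z":0.008,"spin":0},{"fingers":-1,"x":0.035,"y":0,"z":0.01,"spin":0},{"fingers":-1,"x":0.04,"y":0,"z":0.012,"spin":0},{"fingers":-1,"x":0.044,"y":0,"z":0.014,"spin":0},{"fingers":-1,"x":0.048,"y":0,"z":0.015,"spin":0}]'
```

```text
time_s: 8.25
ee_pos: [0.4337, -0.2135, 0.0985]
eef_rot: [-1.571, 0.0, 1.5]
force: [-0.7, -0.7, 0.5]
grip_width: 0.0006
```

```bash
python3 -m handwheel '[{"fingers":-1,"x":0.001,"y":0,"z":0,"spin":0},{"fingers":-1,"x":0.002,"y":0,"z":0.001,"spin":0},{"fingers":-1,"x":0.003,"y":0,"z":0.001,"spin":0},{"fingers":-1,"x":0.004,"y":0,"z":0.002,"spin":0},{"fingers":-1,"x":0.005,"y":0,"z":0.002,"spin":0},{"fingers":-1,"x":0.006,"y":0,"z":0.002,"spin":0},{"fingers":-1,"x":0.007,"y":0,"z":0.003,"spin":0},{"fingers":-1,"x":0.008,"y":0,"z":0.003,"spin":0},{"fingers":-1,"x":0.009,"y":0,"z":0.004,"spin":0},{"fingers":-1,"x":0.01,"y":0,"z":0.004,"spin":0}]'
```

```text
time_s: 9.25
ee_pos: [0.4305, -0.2035, 0.0985]
eef_rot: [-1.571, 0.0, 1.5]
force: [0.4, -0.5, -1.1]
grip_width: 0.0001
```

```bash
python3 -m handwheel '[{"fingers":-1,"x":0.0005,"y":0,"z":0,"spin":0},{"fingers":-1,"x":0.001,"y":0,"z":0,"spin":0},{"fingers":-1,"x":0.0015,"y":0,"z":0,"spin":0},{"fingers":-1,"x":0.002,"y":0,"z":0,"spin":0},{"fingers":-1,"x":0.0025,"y":0,"z":0,"spin":0},{"fingers":-1,"x":0.003,"y":0,"z":0,"spin":0},{"fingers":-1,"x":0.003,"y":0,"z":0,"spin":0},{"fingers":-1,"x":0.003,"y":0,"z":0,"spin":0},{"fingers":-1,"x":0.003,"y":0,"z":0,"spin":0},{"fingers":-1,"x":0.003,"y":0,"z":0,"spin":0}]'
```

```text
time_s: 10.25
ee_pos: [0.4308, -0.2006, 0.0985]
eef_rot: [-1.571, -0.0, 1.5]
force: [-0.5, -1.4, -0.3]
grip_width: 0.0005
```

```bash
python3 -m handwheel '[{"fingers":-1,"x":0.0005,"y":0,"z":0,"spin":0},{"fingers":-1,"x":0.001,"y":0,"z":0,"spin":0},{"fingers":-1,"x":0.0015,"y":0,"z":0,"spin":0},{"fingers":-1,"x":0.002,"y":0,"z":0,"spin":0},{"fingers":-1,"x":0.002,"y":0,"z":0,"spin":0},{"fingers":-1,"x":0.002,"y":0,"z":0,"spin":0},{"fingers":-1,"x":0.002,"y":0,"z":0,"spin":0},{"fingers":-1,"x":0.002,"y":0,"z":0,"spin":0},{"fingers":-1,"x":0.002,"y":0,"z":0,"spin":0},{"fingers":-1,"x":0.002,"y":0,"z":0,"spin":0}]'
```

```text
time_s: 11.25
ee_pos: [0.4308, -0.1995, 0.0986]
eef_rot: [-1.571, 0.002, 1.5]
force: [-1.9, -8.8, -0.7]
grip_width: 0.0004
```

The stop is felt (8.8 N) within about 1 mm of the predicted home position. I'll back off, rise and check.

```bash
python3 -m handwheel '[{"fingers":-1,"x":-0.005,"y":0,"z":0,"spin":0},{"fingers":-1,"x":-0.02,"y":0,"z":0,"spin":0},{"fingers":-1,"x":-0.035,"y":0,"z":0,"spin":0},{"fingers":-1,"x":-0.04,"y":-0.03,"z":0,"spin":0},{"fingers":-1,"x":-0.05,"y":-0.07,"z":0,"spin":0},{"fingers":-1,"x":-0.06,"y":-0.11,"z":0,"spin":0},{"fingers":-1,"x":-0.07,"y":-0.13,"z":0,"spin":0},{"fingers":-1,"x":-0.07,"y":-0.13,"z":0,"spin":0},{"fingers":-1,"x":-0.07,"y":-0.13,"z":0,"spin":0},{"fingers":-1,"x":-0.07,"y":-0.13,"z":0,"spin":0}]'
python3 - <<'E'
from h import *
yaw=-.07
R=np.array([[np.cos(yaw),-np.sin(yaw)],[np.sin(yaw),np.cos(yaw)]]);ax=np.array([.532,-.1022])
c=cams.get_calibration('wrist');p,d=cams.camera('wrist');p=p[:,:,::-1]
pr=lambda r,a,z:((proj('wrist',[*(ax+R@[r*np.cos(np.radians(a)),r*np.sin(np.radians(a))]),z],c)-[370,180])*4).round()
for a in(120,180,240): print(a,'head',pr(.036,a,.098),'tab out',pr(.075,a,.105))
for t in(0,.05,.1):
  f=np.arctan2(41,157)+t;Q=ax+R@[.062,-.045]+R@[-.162*np.cos(f),-.162*np.sin(f)];print(t,(proj('wrist',[*Q,.108],c)-[370,180])*4)
cv2.imwrite('pics/w3c.png',cv2.resize(p[180:330,370:560],None,fx=4,fy=4,interpolation=cv2.INTER_CUBIC))
E
```

```text
time_s: 12.25
ee_pos: [0.4255, -0.2683, 0.227]
eef_rot: [-1.569, -0.001, 1.5]
force: [-0.0, -0.2, 0.1]
grip_width: 0.0003
120 head [627. 515.] tab out [763. 447.]
180 head [534. 455.] tab out [574. 308.]
240 head [405. 531.] tab out [292. 474.]
0 [229.41492168 227.003569  ]
0.05 [192.01208218 237.69636496]
0.1 [154.68977991 250.27436431]
```

View pics/w3c.png

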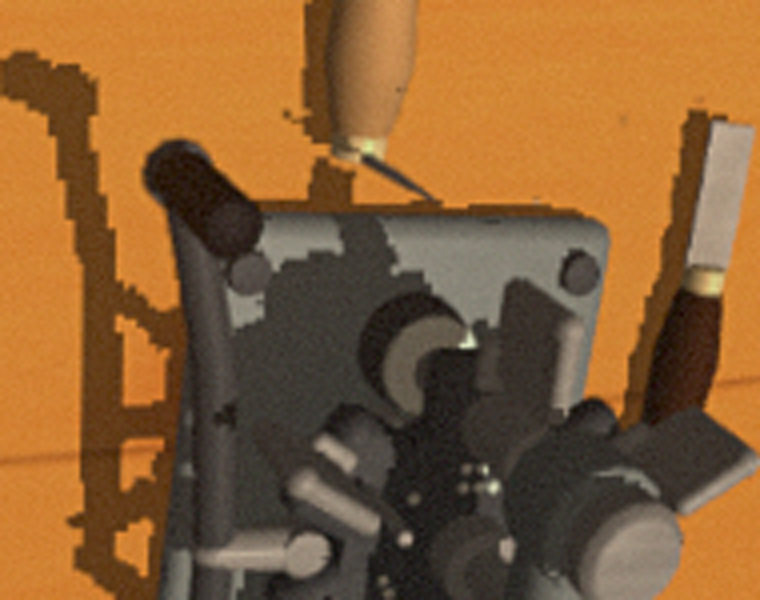

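The post top is at (235,225), against (229,227) predicted for home. The tabs are unchanged, and the dot group at (480,480) is beside the punch under the ram. The arm is clear, so I'll hand in.

```bash
python3 -c "
from station import workorder
print(workorder.hand_in())"
```

```text
the job is handed in; nothing more can be done
None
```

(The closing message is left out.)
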